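# Show the apprentice what the bearing flange still needs

## Task

Show the apprentice how to finish the green bearing flange: point straight down at its empty bolt hole, then at the loose bolt standing on its head, then at the middle of the dark double-ring spanner. Each time stop with the fingertips 2 to 3 cm above the thing for about two seconds, and lift well clear before moving on so that nothing else seems to be pointed at. Touch and move nothing at all, and finish with the hand raised at least 20 cm above the bench.

Things in the scene. Friction and masses are not known exactly. Their poses are not given: they have to be found in the camera images.
- empty_hole (a point): centre of the mouth of the one empty bolt hole (16 mm) of the green bearing flange, on its plate's upper face, 14 mm above the bench. The flange is a fixed square plate 124x124x14 mm, at any yaw, with a round boss (82 mm across, top 38 mm above the bench) in its middle holding a steel bearing; holes near the corners, 44 mm from the middle both ways. Axes of the flange, z up; its centre lies at (-44, -44) mm
- fitted_bolt1 (a point): top of a hex bolt head fitted in the flange, 25 mm across, 25 mm above the bench; not to be pointed at
- fitted_bolt2 (a point): top of the second fitted hex bolt head of the flange, same size; not to be pointed at
- fitted_bolt3 (a point): top of the third fitted hex bolt head of the flange, same size; not to be pointed at
- bolt_top (a point): upper end of the loose steel bolt that stands upright on its hex head on the bench: shank 14 mm thick, head 26 mm across, 84 mm high over all; this point is on its axis, 84 mm above the bench, z up. It topples when touched
- ring_spanner_mid (a point): middle of the dark, almost black double-ring spanner (a ring at both ends) lying flat on the bench, 190 mm long, up to 9 mm thick; this point is at half its length on its upper face, 7 mm above the bench, z up
- lying_bolt_top (a point): bystander: top of the middle of the smaller steel bolt that lies on its side, 62 mm long, 20 mm high; point 18 mm above the bench
- nut_top (a point): bystander: loose steel hex nut, 34 mm across, 16 mm high; centre of its upper face
- open_spanner_mid (a point): bystander: bright open-ended spanner, 138 mm long, 6 mm thick; middle of its upper face
Mind the look-alikes: they are no part of the job. Of the things that look like the part that bears bolt_top, take the one that is farthest to the robot's right at the start.

How it is judged:
On the way, in this order (a step that is already met when the one before it is completed fails the run):
1. fingertips held just above the empty hole of the flange for 1.5 s (horizontal distance between the grasp point and empty_hole below 0.02 m and z of the grasp point in the frame of empty_hole between 0.02 and 0.075 m), for 1.5 s.
2. hand lifted clear of the flange (z of the grasp point in the frame of empty_hole above 0.08 m), for 0.05 s.
3. fingertips held just above the standing bolt for 1.5 s (horizontal distance between the grasp point and bolt_top below 0.02 m and z of the grasp point in the frame of bolt_top between 0.02 and 0.075 m), for 1.5 s.
4. hand lifted clear of the bolt (z of the grasp point in the frame of bolt_top above 0.08 m), for 0.05 s.
5. fingertips held just above the middle of the dark ring spanner for 1.5 s (horizontal distance between the grasp point and ring_spanner_mid below 0.03 m and z of the grasp point in the frame of ring_spanner_mid between 0.02 and 0.075 m), for 1.5 s.
At the end, for the whole second after the job is handed in: The hand is raised (grasp point over 200 mm above the bench), the standing bolt is upright within 0.1 rad, and both bolts, the nut and both spanners are within 5 mm of where they started (height (world z) of the grasp point above 0.2 m and angle between bolt_top's own z axis and vertical below 0.1 rad and distance of each of bolt_top, ring_spanner_mid, lying_bolt_top, nut_top, open_spanner_mid from where it was at the start of the episode below 0.005 m); the robot touches nothing.
It fails at once if the robot touches something (over 0.5 N) (contact force between any of the fingers, the arm and anything else above 0.5 N).
It fails at once if something loose is moved or lifted by more than 5 mm (distance of any of bolt_top, ring_spanner_mid, lying_bolt_top, nut_top, open_spanner_mid from where it was at the start of the episode above 0.005 m).
It fails at once if the hand points at a wrong thing: grasp point within 15 mm sideways and 60 mm above a fitted bolt head, the lying bolt, the nut or the bright spanner ((horizontal distance between the grasp point and fitted_bolt1 below 0.015 m and z of the grasp point in the frame of fitted_bolt1 below 0.06 m) or (horizontal distance between the grasp point and fitted_bolt2 below 0.015 m and z of the grasp point in the frame of fitted_bolt2 below 0.06 m) or (horizontal distance between the grasp point and fitted_bolt3 below 0.015 m and z of the grasp point in the frame of fitted_bolt3 below 0.06 m) or (horizontal distance between the grasp point and lying_bolt_top below 0.015 m and z of the grasp point in the frame of lying_bolt_top below 0.06 m) or (horizontal distance between the grasp point and nut_top below 0.015 m and z of the grasp point in the frame of nut_top below 0.06 m) or (horizontal distance between the grasp point and open_spanner_mid below 0.015 m and z of the grasp point in the frame of open_spanner_mid below 0.06 m)).
It also fails if it takes over 56 s, if anything falls off the work surface, if the arm or the gripper's body presses on something with over 40 N, if the wrist force passes 120 N, or if a joint passes its speed limit or range.

## Robot

A 6-joint arm with a two-finger parallel gripper is mounted at the origin on a cart in front of the work surface, level with it; the furniture and walls round the work are solid. World frame = base frame: x ahead of the robot, y to its left, z up, the work surface at z = 0. Lengths are in m, angles in rad, forces in N, time in s.
With the tool pointing down it reaches from about 0.35 to 0.875 m from the base axis. Payload 4.2 kg.
Tool frame: the origin (TCP) lies at the very end of the fingers, on their centre line; the grasp point (between the pads) lies 19 mm behind it; z points along the fingers, y is the direction in which the jaws open and shut (so a half turn about z gives the same grasp; the last joint's range is limited). The gripper opens to 87 mm and grips with 3 to 60 N. Pads are 19 mm wide; open, the fingers measure 117 mm over their backs; the gripper's body (75 mm by 190 mm) begins 51 mm behind the grasp point.
Start: joints at [1.595, 0.385, 0.008, 0, -1.194, -0.259], TCP at [0.145, 0.608, 0.223] pointing down, gripper open.
Joint ranges: [-3.14, 3.14], [-1.21, 2.06], [-1.07, 1.41], [-3.16, 2.05], [-2.99, -0.16], [-3.1, 3.1]. Speed limits (rad/s): [2.79, 2.79, 3.14, 3.14, 3.14, 3.14].

## Interface

Orientations are given as a unit quaternion [x, y, z, w].
In Python, from bench import * gives the robot as it stands.
- The arm moves only by the tool play_rows, never from a script. Its argument "targets" is a list of rows, each a list of 7 numbers: the gripper's target within -1 to 1 (fully open at 1, half-way at 0, shut at -1), then the shift along the tool's x, y, z in m, then the turn, a rotation vector about the tool's x, y, z in rad. A call has exactly 10 rows; each row is the pose to reach, as a shift and turn from the pose commanded when the call began, along the tool's axes at that moment; what a row does not reach only later rows make up. A row lasts 1/10 s, in which the tool goes at most 50 mm and 8.59 degrees, less where a joint would pass 70% of its speed; a pose out of reach is approached as far as the arm can. A call with a gripper value outside its range is refused whole. The fingers move at their own pace and stop on an object; the grip force is fixed at half the most. Time passes only in rows, so rows that repeat a pose let the fingers close, or fill a call up. It gives the time, the measured TCP pose, the force and the opening at its end, in the units of the state.
- sense(): the state, without advancing time (a new reading comes with each control period).
- get_image(name): name is "scene" or "top"; returns the picture (384x512x3 uint8, red, green, blue); there is no depth.
- camera_params(name): a dict with "camera_matrix" (3x3 intrinsics, pixels), "xyz" and "rotation" of the camera in the world. Camera axes: x right, y down, z forward; pixel columns grow to the right and rows downward; lengths in m; the calibration is good to about 2 mm. A picture is of the moment at which its call begins. camera_params takes no time and is no camera call.
- finish_job(): hands the job in, once; it reports no verdict.
Trained networks look in the newest picture that a camera, given by its name, has taken for a name from the list of things; names that differ only in an ending like _2 or _b are one class to them, and where a whole thing is asked for, a point or a joint stands for the part that bears it (a point fixed in the world has none). Each returns a list of dicts, best first, with "score" (0 to 1); they miss things now and then, are a little off and sometimes report something else, mostly with a low value. They report only what shows in the picture. A call takes as long as a camera call. They do not tell look-alikes from the thing itself.
- boxes_of(query, camera): "at" ([x, y, z] in m, in world coordinates, good to about 4 mm: the middle of the surface that is visible of it).
- outline_of(query, camera): "region" (384x512 bool, what is visible of it).
- place_of(query, camera): "at" ([x, y, z] in m, in world coordinates, good to about 4 mm: a listed point, or the origin of a listed thing).
The state is a dict: "time": time; "joints": joint angles; "joint_velocities": joint speeds; "tau": joint torques, N m; "tcp_pos": TCP position; "tool_rot": TCP orientation; "contact_force": force on the tool from outside, world axes, zero at the start; "torque": the same for the moment, N m; "gripper_width": finger opening in m.
Only numpy, scipy, OpenCV 4.12 (cv2) and the standard library are available. Lean on these libraries where they do the work, as an engineer would, in place of code of your own. Each camera call takes 0.05 s, during which the arm holds its last target.

## Working session

There is one attempt and no reset: what is moved stays moved. The work goes in short steps, Python scripts to look and compute and a tool call to move; the robot and the scene stay as the last step left them, time stands still between calls to the robot, and variables do not carry over. Pictures are saved under pics/ and viewed, and the job is handed in when it is done.

Besides the shell and the picture viewer there is one more tool, called after "Request:" in YAML: its name, and indented under it one key for each argument. play_rows: Moves the arm, as the interface text tells. Its arguments: {"type":"object","properties":{"targets":{"type":"array","items":{"type":"array","items":{"type":"number"}}}},"required":["targets"]}

```bash
mkdir -p pics; cat > h.py <<'E'
from bench import *
import numpy as np, cv2
def save(n,img): cv2.imwrite('pics/'+n,img[:,:,::-1])
def proj(cam,P):
    c=camera_params(cam);R=np.array(c['rotation']);q=R.T@(np.array(P)-np.array(c['xyz']));k=np.array(c['camera_matrix'])@q
    return k[:2]/k[2]
def ray(cam,u,v,z):
    c=camera_params(cam);R=np.array(c['rotation']);o=np.array(c['xyz'])
    d=R@np.linalg.inv(np.array(c['camera_matrix']))@np.array([u,v,1.]);return o+d*(z-o[2])/d[2]
E
python3 - <<'E'
from h import *
np.set_printoptions(precision=4,suppress=True)
s=sense();print(s['time'],s['tcp_pos'],s['tool_rot'])
for c in ['scene','top']:
    save(c+'0.png',get_image(c));p=camera_params(c);print(c,p['xyz'],np.array(p['rotation']).tolist(),p['camera_matrix'][0])
    for n in ['empty_hole','fitted_bolt1','bolt_top','ring_spanner_mid','lying_bolt_top','nut_top','open_spanner_mid']:
        print(n,[(np.round(d['at'],3),round(d['score'],2),np.round(proj(c,d['at']))) for d in place_of(n,c)])
E
```

```text
0.0 [0.1452 0.6073 0.2214] [ 0.9931 -0.1172 -0.0001  0.0011]
scene [-0.4094  0.5833  0.5756] [-0.40248246968110457, 0.7409057599720803, -0.46493466756372465, 0.2700042061468705] [364.4811   0.     257.4615]Traceback (most recent call last):
  File "<stdin>", line 7, in <module>
  File "h.py", line 5, in proj
    c=camera_params(cam);R=np.array(c['rotation']);q=R.T@(np.array(P)-np.array(c['xyz']));k=np.array(c['camera_matrix'])@q
                                                     ~~~^^~~~~~~~~~~~~~~~~~~~~~~~~~~~~~~~
ValueError: matmul: Input operand 1 has a mismatch in its core dimension 0, with gufunc signature (n?,k),(k,m?)->(n?,m?) (size 3 is different from 4)
```

Rotation is a quaternion; fixing.

```bash
sed -i "s/R=np.array(c\['rotation'\])/R=Rotation.from_quat(c['rotation']).as_matrix()/; 2a from scipy.spatial.transform import Rotation" h.py
python3 - <<'E'
from h import *
np.set_printoptions(precision=4,suppress=True)
for c in ['scene','top']:
    save(c+'1.png',get_image(c));p=camera_params(c);print(c,p['xyz'])
    for n in ['empty_hole','fitted_bolt1','bolt_top','ring_spanner_mid','lying_bolt_top','nut_top','open_spanner_mid']:
        print(n,[(np.round(d['at'],3).tolist(),round(d['score'],2),np.round(proj(c,d['at'])).tolist()) for d in place_of(n,c)])
print(sense()['time'])
E
```

```text
scene [-0.4094  0.5833  0.5756]
empty_hole [([0.509, -0.304, 0.016], 0.64, [332.0, 188.0])]
fitted_bolt1 [([0.519, -0.429, 0.026], 0.79, [354.0, 177.0]), ([0.573, -0.362, 0.028], 0.69, [332.0, 176.0]), ([0.452, -0.371, 0.027], 0.66, [356.0, 186.0])]
bolt_top [([0.571, -0.362, 0.028], 0.66, [333.0, 177.0]), ([0.468, 0.177, 0.087], 0.6, [221.0, 209.0]), ([0.391, 0.173, 0.082], 0.56, [235.0, 220.0]), ([0.445, 0.092, 0.084], 0.43, [249.0, 205.0]), ([0.458, 0.025, 0.019], 0.37, [266.0, 216.0])]
ring_spanner_mid [([0.594, 0.334, 0.009], 0.7, [159.0, 229.0])]
lying_bolt_top [([0.454, 0.019, 0.019], 0.5, [268.0, 216.0])]
nut_top [([0.471, -0.131, 0.018], 0.63, [302.0, 203.0])]
open_spanner_mid [([0.47, -0.132, 0.017], 0.72, [302.0, 203.0]), ([0.433, 0.314, 0.001], 0.54, [185.0, 253.0])]
top [0.3859 0.0281 1.7262]
empty_hole [([0.506, -0.303, 0.014], 0.83, [347.0, 194.0])]
fitted_bolt1 [([0.574, -0.363, 0.023], 0.98, [362.0, 176.0]), ([0.519, -0.429, 0.022], 0.88, [379.0, 190.0]), ([0.452, -0.364, 0.021], 0.81, [363.0, 207.0])]
bolt_top [([0.469, 0.178, 0.084], 0.44, [225.0, 204.0]), ([0.39, 0.174, 0.084], 0.43, [226.0, 225.0]), ([0.528, 0.493, 0.087], 0.41, [143.0, 190.0])]
ring_spanner_mid [([0.594, 0.331, 0.006], 0.48, [189.0, 175.0])]
lying_bolt_top [([0.457, 0.029, 0.019], 0.42, [264.0, 207.0]), ([0.45, -0.365, 0.024], 0.19, [364.0, 207.0])]
nut_top [([0.466, -0.132, 0.017], 0.55, [304.0, 204.0])]
open_spanner_mid [([0.433, 0.311, 0.006], 0.48, [194.0, 215.0])]
0.9
```

View pics/scene1.png

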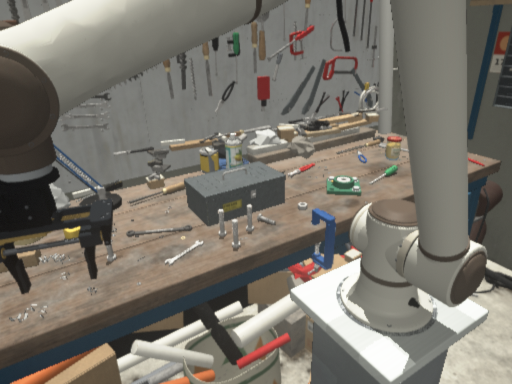

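View pics/top1.png

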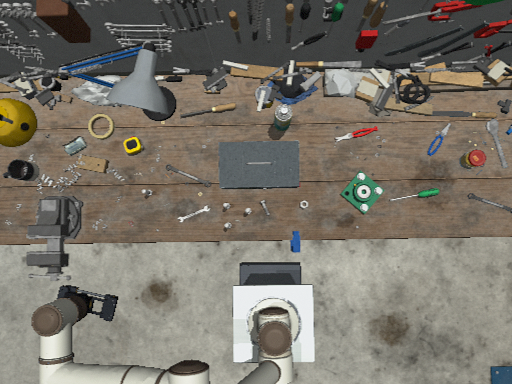

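```bash
python3 - <<'E'
from h import *
t=cv2.imread('pics/top1.png');s=cv2.imread('pics/scene1.png')
cv2.imwrite('pics/tc1.png',cv2.resize(t[150:260,130:330],None,fx=4,fy=4,interpolation=cv2.INTER_CUBIC))
cv2.imwrite('pics/tc2.png',cv2.resize(t[150:240,290:420],None,fx=6,fy=6,interpolation=cv2.INTER_CUBIC))
cv2.imwrite('pics/sc1.png',cv2.resize(s[160:290,90:380],None,fx=2.7,fy=2.7,interpolation=cv2.INTER_CUBIC))
E
```

```text
(no output)
```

View pics/tc1.png

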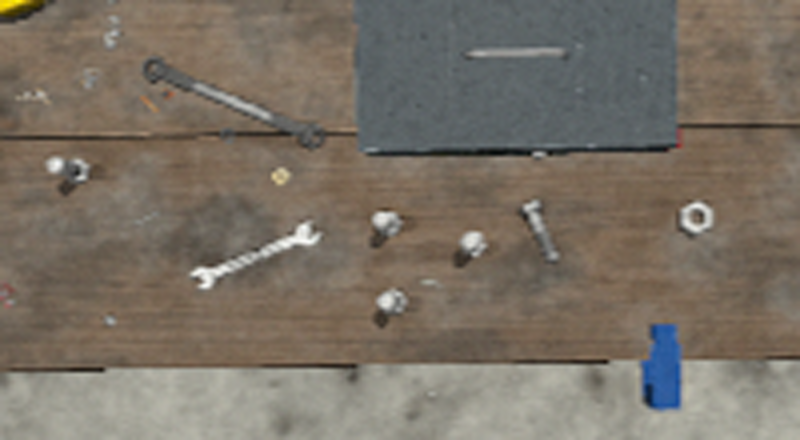

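View pics/tc2.png

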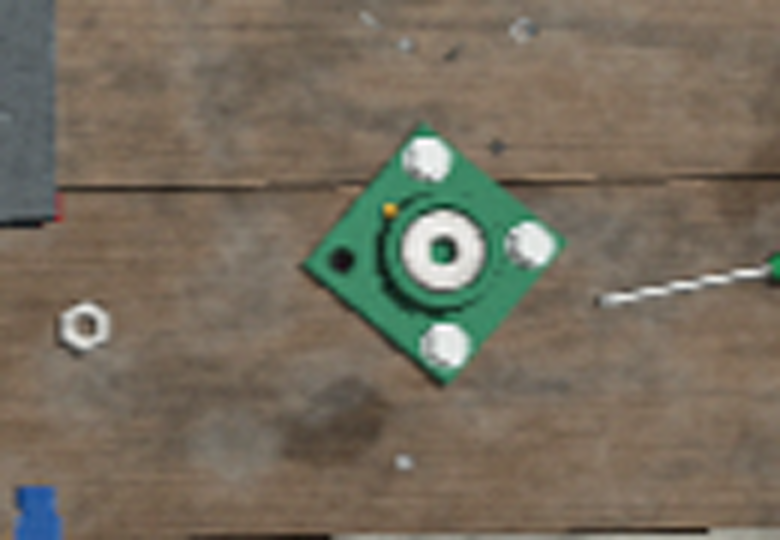

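View pics/sc1.png

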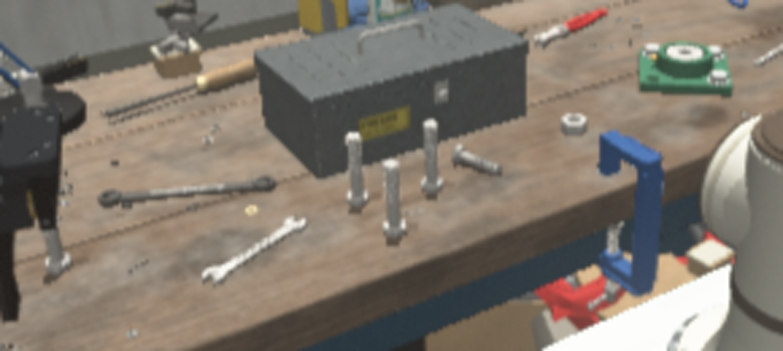

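```bash
python3 - <<'E'
from h import *
np.set_printoptions(precision=4,suppress=True)
for P in [[.445,.092,.084],[.445,.092,.0],[.594,.332,.007],[.507,-.303,.014]]: print(P,proj('top',P),proj('scene',P))
# toolbox: top corners in top view for heights
for z in (.1,.13,.16): print('box z',z,[ray('top',u,v,z)[:2] for u,v in((219,187),(299,187),(220,142))], [ray('scene',u,v,z)[:2] for u,v in((209,195),(285,174))])
print('clamp',[ray('top',295,v,.05)[:2] for v in (231,251)],[ray('scene',333,215,z) for z in(.05,.1)])
b=np.array([[.574,-.3625],[.519,-.429],[.452,-.3675]])
print('c',(b[0]+b[2])/2,'hole from bolts',b[0]+b[2]-b[1])
# spanner
for c in ['top','scene']:
    get_image(c)
    o=outline_of('ring_spanner_mid',c)
    for d in o[:2]:
        m=d['region'];v,u=np.nonzero(m);W=np.array([ray(c,a,e,.006)[:2] for a,e in zip(u,v)])
        ax=np.linalg.svd(W-W.mean(0),full_matrices=False)[2][0];t=(W-W.mean(0))@ax
        print(c,d['score'],len(u),'mid',W.mean(0)+ax*(t.min()+t.max())/2,'len',np.ptp(t),ax)
    o=outline_of('bolt_top',c)
    for d in o:
        v,u=np.nonzero(d['region']);print(c,'bolt',d['score'],u.min(),u.max(),v.min(),v.max(),len(u))
R=Rotation.from_quat(sense()['tool_rot']).as_matrix();print(R)
E
```

```text
[0.445, 0.092, 0.084] [247.4669 210.1775] [249.5273 205.0792]
[0.445, 0.092, 0.0] [248.2893 210.9136] [250.4712 229.1857]
[0.594, 0.332, 0.007] [188.3336 175.0513] [159.7485 229.4289]
[0.507, -0.303, 0.014] [346.8813 193.5092] [332.1838 188.6262]
box z 0.1 [array([0.5347, 0.1986]), array([ 0.529 , -0.1059]), array([0.7081, 0.1929])] [array([0.5502, 0.1757]), array([ 0.555 , -0.1196])]
box z 0.13 [array([0.5319, 0.1954]), array([ 0.5264, -0.1034]), array([0.7022, 0.1898])] [array([0.4896, 0.2014]), array([ 0.4942, -0.0753])]
box z 0.16 [array([0.5292, 0.1923]), array([ 0.5238, -0.1009]), array([0.6962, 0.1868])] [array([0.4291, 0.2271]), array([ 0.4334, -0.0309])]
clamp [array([ 0.362 , -0.0903]), array([ 0.2848, -0.0885])] [array([ 0.3015, -0.1148,  0.05  ]), array([ 0.2338, -0.0484,  0.1   ])]
c [ 0.513 -0.365] hole from bolts [ 0.507 -0.301]
top 0.73 131 mid [0.5941 0.3351] len 0.19180308953793632 [-0.4111 -0.9116]
top bolt 0.55 141 151 189 195 51
top bolt 0.42 341 383 171 213 1028
scene 0.62 236 mid [0.594  0.3346] len 0.1974381170733841 [0.4117 0.9113]
scene bolt 0.68 327 360 175 195 613
scene bolt 0.59 246 253 204 230 154
scene bolt 0.43 218 226 209 236 151
scene bolt 0.43 231 240 218 247 195
[[ 0.9726 -0.2326  0.    ]
 [-0.2326 -0.9726 -0.    ]
 [ 0.      0.     -1.    ]]
```

Candidates for the standing bolt, as top-view pixels: (143,191), (226,204), (226,225) and (248,210). The last one has the smallest y (0.092), so it is farthest right. Both crops show it standing upright. The dark spanner (189,175) measures 192 mm between its two rings, which fits. The three bolt heads put the hole at (0.507,-0.301), matching the detected (0.507,-0.303).

Next I move up and over the free strip of bench with the fingers nearly closed.

Request:
play_rows:
  targets:
    - [-0.8, 0.02, 0.01, -0.02, 0, 0, 0]
    - [-0.8, 0.06, 0.03, -0.04, 0, 0, 0]
    - [-0.8, 0.1, 0.05, -0.06, 0, 0, 0]
    - [-0.8, 0.14, 0.07, -0.08, 0, 0, 0]
    - [-0.8, 0.18, 0.09, -0.08, 0, 0, 0]
    - [-0.8, 0.22, 0.11, -0.08, 0, 0, 0]
    - [-0.8, 0.26, 0.13, -0.08, 0, 0, 0]
    - [-0.8, 0.3, 0.15, -0.08, 0, 0, 0]
    - [-0.8, 0.335, 0.17, -0.08, 0, 0, 0]
    - [-0.8, 0.355, 0.18, -0.08, 0, 0, 0]

```text
time: 2.2
tcp_pos: [0.4505, 0.348, 0.3027]
tool_rot: [0.993, -0.118, 0.0, 0.0]
contact_force: [0.4, 0.4, 0.2]
gripper_width: 0.0151
```

Request:
play_rows:
  targets:
    - [-0.8, 0.007, 0.02, 0, 0, 0, 0]
    - [-0.8, 0.02, 0.06, 0, 0, 0, 0]
    - [-0.8, 0.035, 0.1, 0, 0, 0, 0]
    - [-0.8, 0.05, 0.14, 0, 0, 0, 0]
    - [-0.8, 0.065, 0.18, 0, 0, 0, 0]
    - [-0.8, 0.077, 0.22, 0, 0, 0, 0]
    - [-0.8, 0.09, 0.26, 0, 0, 0, 0]
    - [-0.8, 0.105, 0.3, 0, 0, 0, 0]
    - [-0.8, 0.118, 0.34, 0, 0, 0, 0]
    - [-0.8, 0.132, 0.38, 0, 0, 0, 0]

```text
time: 3.2
tcp_pos: [0.4877, -0.0515, 0.303]
tool_rot: [0.993, -0.117, 0.0, -0.0]
contact_force: [0.9, 0.6, -0.4]
gripper_width: 0.0087
```

```bash
python3 - <<'E'
from h import *
s=sense();print(s['time'],s['joints'],s['tcp_pos'])
R=Rotation.from_quat(s['tool_rot']).as_matrix()
print(R.T@(np.array([.507,-.302,.25])-s['tcp_pos']))
E
```

```text
3.2 [ 2.26516186e-01  1.01290251e-01 -1.70257188e-01 -1.73232126e-04
 -1.29843835e+00  1.11058146e+00] [ 0.48773757 -0.05152705  0.30297981]
[0.07671925 0.23922689 0.05290797]
```

Request:
play_rows:
  targets:
    - [-0.8, 0.01, 0.03, 0, 0, 0, 0]
    - [-0.8, 0.02, 0.06, 0, 0, 0, 0]
    - [-0.8, 0.03, 0.095, 0, 0, 0, 0]
    - [-0.8, 0.042, 0.13, 0.01, 0, 0, 0]
    - [-0.8, 0.053, 0.165, 0.02, 0, 0, 0]
    - [-0.8, 0.063, 0.195, 0.03, 0, 0, 0]
    - [-0.8, 0.071, 0.22, 0.04, 0, 0, 0]
    - [-0.8, 0.077, 0.239, 0.05, 0, 0, 0]
    - [-0.8, 0.077, 0.239, 0.053, 0, 0, 0]
    - [-0.8, 0.077, 0.239, 0.053, 0, 0, 0]

```text
time: 4.2
tcp_pos: [0.5073, -0.3, 0.249]
tool_rot: [0.993, -0.117, -0.001, -0.0]
contact_force: [-0.5, 1.2, -0.3]
gripper_width: 0.0083
```

```bash
python3 - <<'E'
from h import *
for c in('scene','top'): save(c+'2.png',get_image(c))
s=sense();print(s['time'],s['joints'],s['tcp_pos'])
R=Rotation.from_quat(s['tool_rot']).as_matrix()
print(R.T@(np.array([.507,-.302,.041])-s['tcp_pos']))
E
```

```text
4.3 [-2.58518380e-01  3.06527549e-01 -3.79777362e-02  6.10562940e-05
 -1.22541677e+00  1.59564319e+00] [ 0.50802245 -0.29965019  0.25026072]
[-0.00063321  0.00250612  0.20926045]
```

View pics/scene2.png

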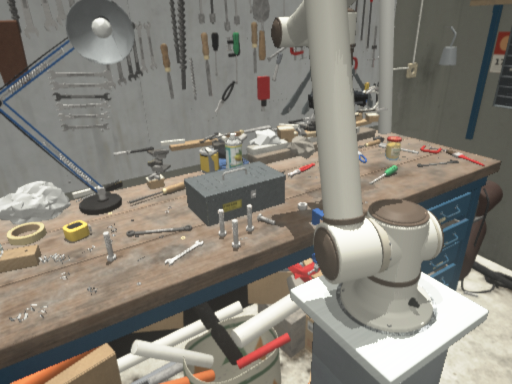

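Request:
play_rows:
  targets:
    - [-0.8, 0, 0.002, 0.02, 0, 0, 0]
    - [-0.8, 0, 0.002, 0.045, 0, 0, 0]
    - [-0.8, 0, 0.002, 0.075, 0, 0, 0]
    - [-0.8, 0, 0.002, 0.105, 0, 0, 0]
    - [-0.8, 0, 0.002, 0.135, 0, 0, 0]
    - [-0.8, 0, 0.002, 0.16, 0, 0, 0]
    - [-0.8, 0, 0.002, 0.18, 0, 0, 0]
    - [-0.8, 0, 0.002, 0.195, 0, 0, 0]
    - [-0.8, 0, 0.002, 0.205, 0, 0, 0]
    - [-0.8, 0, 0.002, 0.209, 0, 0, 0]

```text
time: 5.3
tcp_pos: [0.5077, -0.3017, 0.0404]
tool_rot: [0.993, -0.117, -0.0, -0.0]
contact_force: [0.7, -0.5, 0.1]
gripper_width: 0.0086
```

Request:
play_rows:
  targets:
    - [-0.8, 0, 0, 0, 0, 0, 0]
    - [-0.8, 0, 0, 0, 0, 0, 0]
    - [-0.8, 0, 0, 0, 0, 0, 0]
    - [-0.8, 0, 0, 0, 0, 0, 0]
    - [-0.8, 0, 0, 0, 0, 0, 0]
    - [-0.8, 0, 0, 0, 0, 0, 0]
    - [-0.8, 0, 0, 0, 0, 0, 0]
    - [-0.8, 0, 0, 0, 0, 0, 0]
    - [-0.8, 0, 0, 0, 0, 0, 0]
    - [-0.8, 0, 0, 0, 0, 0, 0]

```text
time: 6.3
tcp_pos: [0.5075, -0.3024, 0.0405]
tool_rot: [0.993, -0.117, -0.0, -0.0]
contact_force: [-0.7, 0.0, 0.9]
gripper_width: 0.0087
```

Request:
play_rows:
  targets:
    - [-0.8, 0, 0, 0, 0, 0, 0]
    - [-0.8, 0, 0, 0, 0, 0, 0]
    - [-0.8, 0, 0, 0, 0, 0, 0]
    - [-0.8, 0, 0, 0, 0, 0, 0]
    - [-0.8, 0, 0, 0, 0, 0, 0]
    - [-0.8, 0, 0, 0, 0, 0, 0]
    - [-0.8, 0, 0, 0, 0, 0, 0]
    - [-0.8, 0, 0, 0, 0, 0, 0]
    - [-0.8, 0, 0, 0, 0, 0, 0]
    - [-0.8, 0, 0, 0, 0, 0, 0]

```text
time: 7.3
tcp_pos: [0.5076, -0.3024, 0.0406]
tool_rot: [0.993, -0.117, 0.0, 0.0]
contact_force: [-0.2, 0.2, 0.3]
gripper_width: 0.0088
```

Request:
play_rows:
  targets:
    - [-0.8, 0, 0, -0.01, 0, 0, 0]
    - [-0.8, 0, 0, -0.035, 0, 0, 0]
    - [-0.8, 0, 0, -0.065, 0, 0, 0]
    - [-0.8, 0, 0, -0.095, 0, 0, 0]
    - [-0.8, 0, 0, -0.13, 0, 0, 0]
    - [-0.8, 0, 0, -0.165, 0, 0, 0]
    - [-0.8, 0, 0, -0.2, 0, 0, 0]
    - [-0.8, 0, 0, -0.225, 0, 0, 0]
    - [-0.8, 0, 0, -0.24, 0, 0, 0]
    - [-0.8, 0, 0, -0.25, 0, 0, 0]

```text
time: 8.3
tcp_pos: [0.5077, -0.3025, 0.2931]
tool_rot: [0.993, -0.117, 0.002, 0.0]
contact_force: [0.6, -1.5, -0.1]
gripper_width: 0.0086
```

```bash
python3 - <<'E'
from h import *
s=sense();print(s['time'],s['tcp_pos'])
R=Rotation.from_quat(s['tool_rot']).as_matrix()
print(R.T@(np.array([.445,.092,.29])-s['tcp_pos']))
E
```

```text
8.3 [ 0.50772619 -0.302526    0.29313043]
[-0.15278883 -0.36911315  0.00248876]
```

Request:
play_rows:
  targets:
    - [-0.8, -0.01, -0.025, 0, 0, 0, 0]
    - [-0.8, -0.027, -0.065, 0, 0, 0, 0]
    - [-0.8, -0.044, -0.105, 0, 0, 0, 0]
    - [-0.8, -0.06, -0.145, 0, 0, 0, 0]
    - [-0.8, -0.077, -0.185, 0, 0, 0, 0]
    - [-0.8, -0.094, -0.225, 0, 0, 0, 0]
    - [-0.8, -0.11, -0.265, 0, 0, 0, 0]
    - [-0.8, -0.127, -0.305, 0, 0, 0, 0]
    - [-0.8, -0.143, -0.345, 0, 0, 0, 0]
    - [-0.8, -0.153, -0.369, 0, 0, 0, 0]

```text
time: 9.3
tcp_pos: [0.4436, 0.0942, 0.2906]
tool_rot: [0.993, -0.116, -0.0, -0.0]
contact_force: [0.9, -0.1, -0.6]
gripper_width: 0.0085
```

```bash
python3 - <<'E'
from h import *
for c in('scene','top'): save(c+'3.png',get_image(c))
s=sense();print(s['time'],s['tcp_pos'])
R=Rotation.from_quat(s['tool_rot']).as_matrix()
print(R.T@(np.array([.445,.092,.11])-s['tcp_pos']))
im=cv2.imread('pics/scene3.png');cv2.imwrite('pics/sc3.png',cv2.resize(im[100:290,90:380],None,fx=2.7,fy=2.7))
E
```

```text
9.4 [0.44386238 0.09439546 0.29049521]
[0.00174064 0.00208658 0.18049424]
```

View pics/sc3.png

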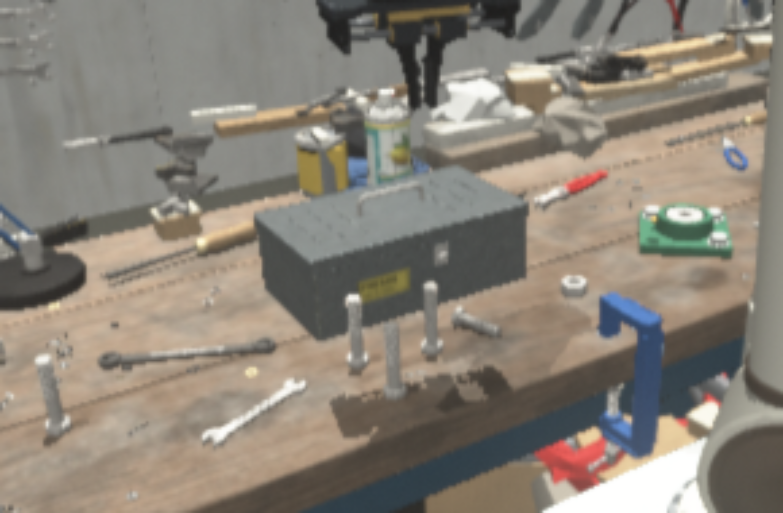

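The closed fingertips (crop 420,105) hang over the right-hand standing bolt (crop 430,285), and nothing has moved. I descend.

Request:
play_rows:
  targets:
    - [-0.8, 0.001, 0.001, 0.015, 0, 0, 0]
    - [-0.8, 0.001, 0.002, 0.035, 0, 0, 0]
    - [-0.8, 0.001, 0.002, 0.06, 0, 0, 0]
    - [-0.8, 0.001, 0.002, 0.085, 0, 0, 0]
    - [-0.8, 0.001, 0.002, 0.11, 0, 0, 0]
    - [-0.8, 0.001, 0.002, 0.135, 0, 0, 0]
    - [-0.8, 0.001, 0.002, 0.155, 0, 0, 0]
    - [-0.8, 0.001, 0.002, 0.168, 0, 0, 0]
    - [-0.8, 0.001, 0.002, 0.176, 0, 0, 0]
    - [-0.8, 0.001, 0.002, 0.18, 0, 0, 0]

```text
time: 10.4
tcp_pos: [0.4449, 0.0892, 0.11]
tool_rot: [0.993, -0.117, -0.0, 0.0]
contact_force: [-0.4, 0.0, -0.5]
gripper_width: 0.0088
```

```bash
python3 - <<'E'
from h import *
save('scene4.png',get_image('scene'))
im=cv2.imread('pics/scene4.png');cv2.imwrite('pics/sc4.png',cv2.resize(im[130:260,180:340],None,fx=4.5,fy=4.5))
print(sense()['tcp_pos'])
E
```

```text
[0.44484379 0.08936003 0.1098699 ]
```

View pics/sc4.png

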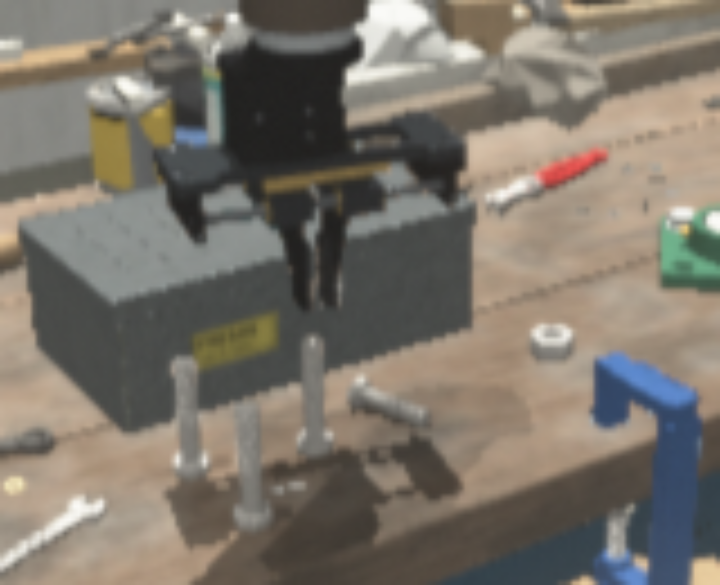

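The tips (318,305) are right above the bolt's upper end (313,340), with a visible gap. I hold, then lift.

Request:
play_rows:
  targets:
    - [-0.8, 0, 0, 0, 0, 0, 0]
    - [-0.8, 0, 0, 0, 0, 0, 0]
    - [-0.8, 0, 0, 0, 0, 0, 0]
    - [-0.8, 0, 0, 0, 0, 0, 0]
    - [-0.8, 0, 0, 0, 0, 0, 0]
    - [-0.8, 0, 0, 0, 0, 0, 0]
    - [-0.8, 0, 0, 0, 0, 0, 0]
    - [-0.8, 0, 0, 0, 0, 0, 0]
    - [-0.8, 0, 0, 0, 0, 0, 0]
    - [-0.8, 0, 0, 0, 0, 0, 0]

```text
time: 11.45
tcp_pos: [0.4451, 0.0899, 0.1105]
tool_rot: [0.993, -0.117, -0.0, 0.0]
contact_force: [0.2, -0.2, 0.3]
gripper_width: 0.0087
```

Request:
play_rows:
  targets:
    - [-0.8, 0, 0, 0, 0, 0, 0]
    - [-0.8, 0, 0, 0, 0, 0, 0]
    - [-0.8, 0, 0, 0, 0, 0, 0]
    - [-0.8, 0, 0, 0, 0, 0, 0]
    - [-0.8, 0, 0, 0, 0, 0, 0]
    - [-0.8, 0, 0, 0, 0, 0, 0]
    - [-0.8, 0, 0, 0, 0, 0, 0]
    - [-0.8, 0, 0, 0, 0, 0, 0]
    - [-0.8, 0, 0, 0, 0, 0, 0]
    - [-0.8, 0, 0, 0, 0, 0, 0]

```text
time: 12.45
tcp_pos: [0.4451, 0.0899, 0.1105]
tool_rot: [0.993, -0.117, -0.0, 0.0]
contact_force: [0.5, 0.1, 0.7]
gripper_width: 0.0089
```

Request:
play_rows:
  targets:
    - [-0.8, 0, 0, -0.01, 0, 0, 0]
    - [-0.8, 0, 0, -0.03, 0, 0, 0]
    - [-0.8, 0, 0, -0.055, 0, 0, 0]
    - [-0.8, 0, 0, -0.08, 0, 0, 0]
    - [-0.8, 0, 0, -0.105, 0, 0, 0]
    - [-0.8, 0, 0, -0.13, 0, 0, 0]
    - [-0.8, 0, 0, -0.155, 0, 0, 0]
    - [-0.8, 0, 0, -0.175, 0, 0, 0]
    - [-0.8, 0, 0, -0.19, 0, 0, 0]
    - [-0.8, 0, 0, -0.19, 0, 0, 0]

```text
time: 13.45
tcp_pos: [0.4461, 0.0902, 0.3035]
tool_rot: [0.993, -0.117, 0.003, -0.002]
contact_force: [-0.3, 0.1, -0.7]
gripper_width: 0.0089
```

```bash
python3 - <<'E'
from h import *
s=sense();print(s['time'],s['tcp_pos'],s['joints'])
R=Rotation.from_quat(s['tool_rot']).as_matrix()
print(R.T@(np.array([.594,.334,.25])-s['tcp_pos']))
E
```

```text
13.45 [0.44612712 0.09024008 0.30351271] [ 5.58897259e-01  3.27219428e-02 -2.44300960e-01  8.51227366e-04
 -1.28771214e+00  7.77101410e-01]
[ 0.08690736 -0.27124985  0.05495026]
```

Request:
play_rows:
  targets:
    - [-0.8, 0.007, -0.02, 0, 0, 0, 0.12]
    - [-0.8, 0.015, -0.05, 0, 0, 0, 0.24]
    - [-0.8, 0.025, -0.08, 0, 0, 0, 0.36]
    - [-0.8, 0.035, -0.11, 0, 0, 0, 0.48]
    - [-0.8, 0.045, -0.14, 0, 0, 0, 0.6]
    - [-0.8, 0.055, -0.17, 0, 0, 0, 0.72]
    - [-0.8, 0.065, -0.2, 0.01, 0, 0, 0.84]
    - [-0.8, 0.075, -0.23, 0.02, 0, 0, 0.96]
    - [-0.8, 0.082, -0.255, 0.035, 0, 0, 1.08]
    - [-0.8, 0.087, -0.271, 0.05, 0, 0, 1.2]

```text
time: 14.45
tcp_pos: [0.593, 0.3346, 0.2483]
tool_rot: [0.752, -0.659, -0.0, 0.001]
contact_force: [-0.7, 0.0, 0.2]
gripper_width: 0.0089
```

```bash
python3 - <<'E'
from h import *
save('scene5.png',get_image('scene'))
s=sense();print(s['time'],s['tcp_pos'],s['joints'])
R=Rotation.from_quat(s['tool_rot']).as_matrix();print(R[:,1])
print(R.T@(np.array([.594,.334,.033])-s['tcp_pos']))
E
```

```text
14.5 [0.59252821 0.33547635 0.24419999] [ 0.75126935  0.47351644  0.2037511  -0.00180252 -1.30773624 -0.62223366]
[-0.99172772 -0.12819661  0.00646144]
[ 0.00112557 -0.00263501  0.21119084]
```

View pics/scene5.png

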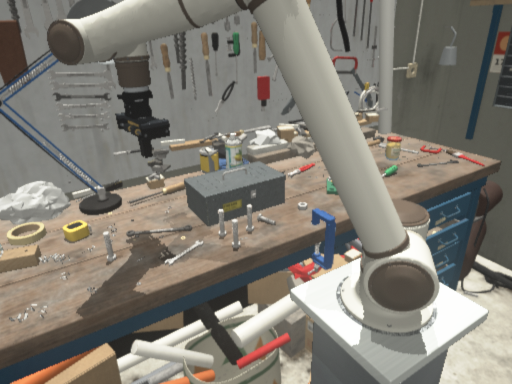

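```bash
python3 - <<'E'
from h import *
for z in (.02,.4,.5,.6): print(z,[ray('top',u,v,z)[:2].round(3).tolist() for u,v in((108,95),(145,45),(145,112),(175,105))])
save('top5.png',get_image('top'))
im=cv2.imread('pics/top5.png');cv2.imwrite('pics/tc5.png',cv2.resize(im[20:250,80:330],None,fx=2.6,fy=2.6))
E
```

```text
0.02 [[0.927, 0.657], [1.134, 0.505], [0.854, 0.505], [0.88, 0.382]]
0.4 [[0.807, 0.517], [0.967, 0.399], [0.749, 0.399], [0.77, 0.304]]
0.5 [[0.775, 0.48], [0.923, 0.371], [0.722, 0.371], [0.741, 0.283]]
0.6 [[0.743, 0.443], [0.879, 0.343], [0.695, 0.343], [0.712, 0.262]]
```

View pics/tc5.png

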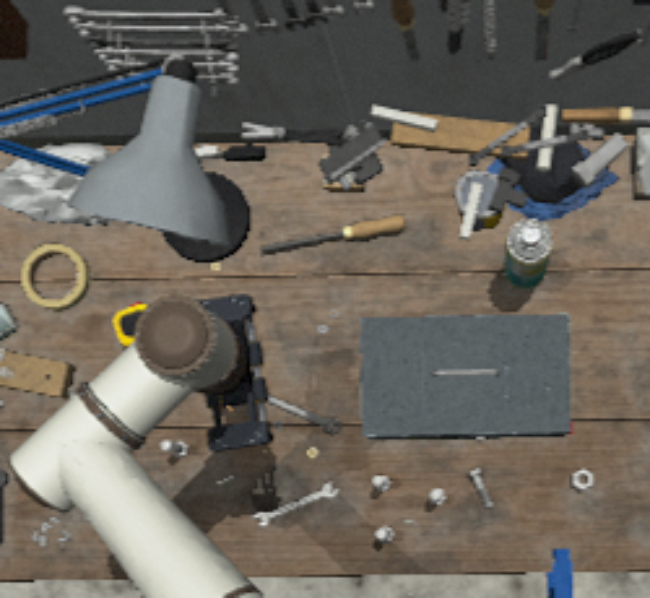

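The wrist is about 7 cm clear of the lamp shade. The hand's long side lies along x, away from the toolbox. I descend onto the spanner's middle.

Request:
play_rows:
  targets:
    - [-0.8, 0.001, -0.001, 0.02, 0, 0, 0]
    - [-0.8, 0.001, -0.001, 0.045, 0, 0, 0]
    - [-0.8, 0.001, -0.001, 0.075, 0, 0, 0]
    - [-0.8, 0.001, -0.001, 0.105, 0, 0, 0]
    - [-0.8, 0.001, -0.001, 0.135, 0, 0, 0]
    - [-0.8, 0.001, -0.001, 0.165, 0, 0, 0]
    - [-0.8, 0.001, -0.001, 0.185, 0, 0, 0]
    - [-0.8, 0.001, -0.001, 0.2, 0, 0, 0]
    - [-0.8, 0.001, -0.001, 0.21, 0, 0, 0]
    - [-0.8, 0.001, -0.001, 0.214, 0, 0, 0]

```text
time: 15.55
tcp_pos: [0.5938, 0.332, 0.0361]
tool_rot: [0.754, -0.657, -0.0, 0.0]
contact_force: [0.3, 0.9, -0.3]
gripper_width: 0.0089
```

```bash
python3 - <<'E'
from h import *
save('scene6.png',get_image('scene'))
im=cv2.imread('pics/scene6.png');cv2.imwrite('pics/sc6.png',cv2.resize(im[130:280,70:270],None,fx=3.8,fy=3.8))
s=sense();print(s['time'],s['tcp_pos'])
E
```

```text
15.6 [0.59376867 0.33208514 0.03604749]
```

View pics/sc6.png

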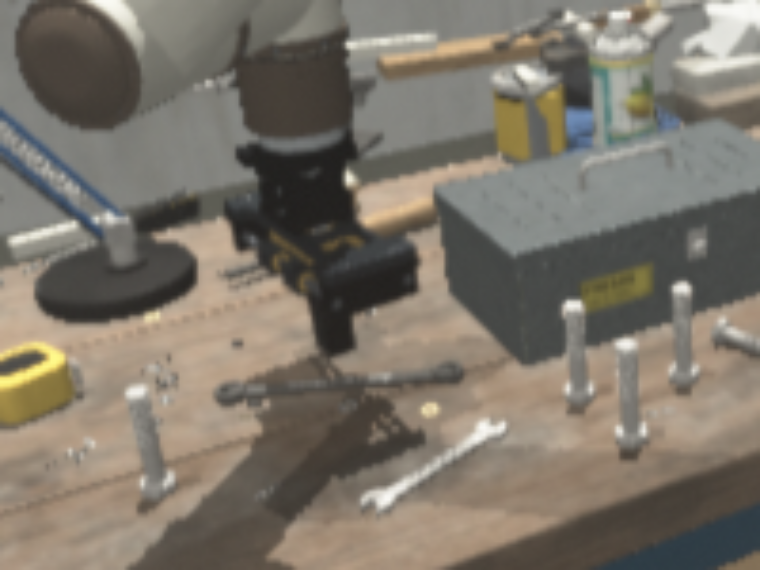

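The tips (335,350) are over the spanner's middle (340,383), 29 mm above it. I lower 4 mm, hold, then lift.

Request:
play_rows:
  targets:
    - [-0.8, 0, 0, 0.002, 0, 0, 0]
    - [-0.8, 0, 0, 0.004, 0, 0, 0]
    - [-0.8, 0, 0, 0.004, 0, 0, 0]
    - [-0.8, 0, 0, 0.004, 0, 0, 0]
    - [-0.8, 0, 0, 0.004, 0, 0, 0]
    - [-0.8, 0, 0, 0.004, 0, 0, 0]
    - [-0.8, 0, 0, 0.004, 0, 0, 0]
    - [-0.8, 0, 0, 0.004, 0, 0, 0]
    - [-0.8, 0, 0, 0.004, 0, 0, 0]
    - [-0.8, 0, 0, 0.004, 0, 0, 0]

```text
time: 16.6
tcp_pos: [0.5939, 0.3323, 0.0325]
tool_rot: [0.754, -0.657, -0.0, 0.0]
contact_force: [0.4, -0.5, -0.7]
gripper_width: 0.0088
```

Request:
play_rows:
  targets:
    - [-0.8, 0, 0, 0, 0, 0, 0]
    - [-0.8, 0, 0, 0, 0, 0, 0]
    - [-0.8, 0, 0, 0, 0, 0, 0]
    - [-0.8, 0, 0, 0, 0, 0, 0]
    - [-0.8, 0, 0, 0, 0, 0, 0]
    - [-0.8, 0, 0, 0, 0, 0, 0]
    - [-0.8, 0, 0, 0, 0, 0, 0]
    - [-0.8, 0, 0, 0, 0, 0, 0]
    - [-0.8, 0, 0, 0, 0, 0, 0]
    - [-0.8, 0, 0, 0, 0, 0, 0]

```text
time: 17.6
tcp_pos: [0.5939, 0.3324, 0.0325]
tool_rot: [0.754, -0.657, 0.0, -0.0]
contact_force: [0.5, 0.7, 0.1]
gripper_width: 0.0088
```

Request:
play_rows:
  targets:
    - [-0.8, 0, 0, -0.01, 0, 0, 0]
    - [-0.8, 0, 0, -0.03, 0, 0, 0]
    - [-0.8, 0, 0, -0.06, 0, 0, 0]
    - [-0.8, 0, 0, -0.09, 0, 0, 0]
    - [-0.8, 0, 0, -0.12, 0, 0, 0]
    - [-0.8, 0, 0, -0.15, 0, 0, 0]
    - [-0.8, 0, 0, -0.18, 0, 0, 0]
    - [-0.8, 0, 0, -0.2, 0, 0, 0]
    - [-0.8, 0, 0, -0.215, 0, 0, 0]
    - [-0.8, 0, 0, -0.22, 0, 0, 0]

```text
time: 18.6
tcp_pos: [0.5945, 0.3327, 0.2559]
tool_rot: [0.754, -0.657, 0.001, -0.002]
contact_force: [0.9, -0.1, 0.2]
gripper_width: 0.0086
```

Request:
play_rows:
  targets:
    - [-0.8, 0, 0, 0, 0, 0, 0]
    - [-0.8, 0, 0, 0, 0, 0, 0]
    - [-0.8, 0, 0, 0, 0, 0, 0]
    - [-0.8, 0, 0, 0, 0, 0, 0]
    - [-0.8, 0, 0, 0, 0, 0, 0]
    - [-0.8, 0, 0, 0, 0, 0, 0]
    - [-0.8, 0, 0, 0, 0, 0, 0]
    - [-0.8, 0, 0, 0, 0, 0, 0]
    - [-0.8, 0, 0, 0, 0, 0, 0]
    - [-0.8, 0, 0, 0, 0, 0, 0]

```text
time: 19.6
tcp_pos: [0.5939, 0.3324, 0.2526]
tool_rot: [0.754, -0.657, 0.0, -0.0]
contact_force: [-0.4, -0.7, 0.3]
gripper_width: 0.0084
```

```bash
python3 - <<'E'
from h import *
im=get_image('scene');save('scene7.png',im)
b=cv2.imread('pics/scene1.png')[:,:,::-1]; s=sense();print(s['time'],s['tcp_pos'])
for n in ['bolt_top','ring_spanner_mid','lying_bolt_top','nut_top','open_spanner_mid']:
    print(n,[(np.round(d['at'],3).tolist(),round(d['score'],2)) for d in place_of(n,'scene')])
cv2.imwrite('pics/sc7.png',cv2.resize(im[150:290,90:380,::-1],None,fx=2.7,fy=2.7))
E
```

```text
19.65 [0.59387481 0.33233981 0.25255977]
bolt_top [([0.527, 0.493, 0.082], 0.72), ([0.47, 0.178, 0.084], 0.66), ([0.391, 0.175, 0.08], 0.61), ([0.446, 0.093, 0.081], 0.47)]
ring_spanner_mid [([0.595, 0.334, 0.009], 0.58)]
lying_bolt_top [([0.457, 0.022, 0.017], 0.5)]
nut_top [([0.471, -0.137, 0.018], 0.53)]
open_spanner_mid [([0.432, 0.311, 0.004], 0.56)]
```

View pics/sc7.png

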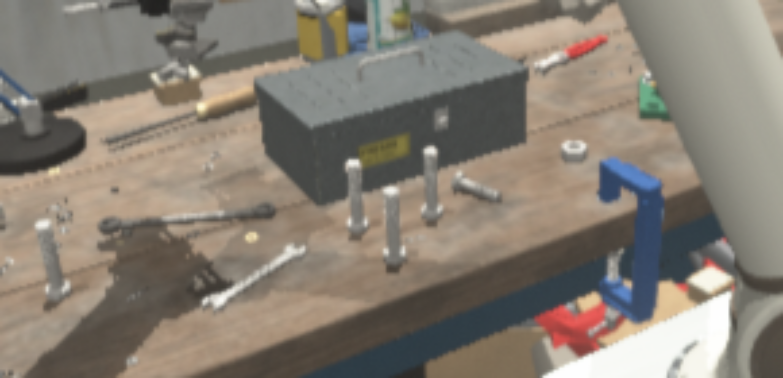

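All four bolts are upright, everything is where it was, and the hand is at 0.25 m. Handing in.

```bash
python3 -c "
from bench import *
print(finish_job())"
```

```text
the job is handed in; nothing more can be done
None
```

I pointed at the three things in order, holding each for about two seconds with the fingers nearly closed, and handed the job in at about 20 s of the 56 s allowed. No verdict was reported.

| Thing | Fingertip position (x, y) | Height above it | Sideways offset from my estimate |
|---|---|---|---|
| Empty hole | (0.508, -0.302) | 27 mm | under 1 mm |
| Standing bolt | (0.445, 0.090) | 26 mm | about 2 mm |
| Dark ring spanner, middle | (0.594, 0.332) | 25.5 mm | about 2 mm |

- **Bolt choice:** four bolts were standing; I took the one farthest to the robot's right, at about (0.445, 0.092).
- **Lifts:** I raised the fingertips to about 0.29–0.30 m after the hole and the bolt. They finished at 0.25 m, which puts the grasp point at about 0.27 m.
- **Nothing moved:** in the last picture all four bolts are upright. Re-detected positions matched the first ones to within the detector's scatter; the nut's reading differed by about 6 mm, but the nut looks unmoved in the picture and the arm never went low near it.
- **Contact:** force readings varied by up to about 1.5 N even in free air, so they cannot confirm the 0.5 N limit. No picture I viewed shows a touch. The arm hid the flange when I was above the hole, so I placed that one by measurement alone.

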